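# Set out a leaf-staining place in the school biology lab

## Robot

A 6-joint arm with a two-finger parallel gripper is mounted at the origin on the work surface. World frame = base frame: x ahead of the robot, y to its left, z up, the work surface at z = 0. Lengths are in m, angles in rad, forces in N, time in s.
With the tool pointing down it reaches from about 0.35 to 0.975 m from the base axis. Payload 7.1 kg.
Tool frame: the origin (TCP) lies midway between the tips of the shut fingers; the grasp point (between the pads) lies 19 mm behind it; z points along the fingers, x is the direction in which the jaws open and shut, and the axes are right-handed (so a half turn about z gives the same grasp; the last joint's range is limited). The gripper opens to 88 mm and grips with 3 to 60 N. Pads are 20 mm wide; open, the fingers measure 115 mm over their backs; the gripper's body (75 mm by 178 mm) begins 61 mm behind the grasp point.
Start: joints at [-1.334, 0.423, 1.63, -0, 1.089, -0.019], TCP at [0.158, -0.605, 0.223] pointing down, gripper open.
Joint ranges: [-3, 3], [-0.9, 2.11], [0.09, 2.58], [-1.31, 4.45], [0.11, 2.69], [-2.54, 2.54]. Speed limits (rad/s): [2.39, 2.39, 3.01, 3.14, 3.14, 3.14].

## Interface

Orientations are given as a unit quaternion [w, x, y, z].
In Python, from station import move_pose, movel, movej, command_gripper, wait, inverse_kinematics, read_camera, camera_info, MotionError, job_done, get_time, get_joint_pos, get_qvel, get_effort, get_tcp_pos, get_ee_rot, get_ft_force, get_ft_torque, get_grip_width gives the robot as it stands. Calls block until the motion is done:
- move_pose(position, orientation): joint-space move of the TCP to a pose.
- movel(position, frame=None, v=0.15, until_force=None): straight line of the TCP; frame=None keeps the orientation; v is the mean speed in m/s. With until_force (N) it stops when the force on the tool has changed by that much, and returns True; else False.
- movej(angles): joint-space move.
- command_gripper(opening): opening from 0.0 (shut) to 1.0 (fully open); the grip force is fixed at half the most; returns when the fingers have stopped.
- wait(seconds).
- inverse_kinematics(position, orientation): joint angles nearest the present ones, or None.
- read_camera(name): name is "scene" or "top" or "wrist"; returns the picture (400x640x3 uint8, red, green, blue); there is no depth.
- camera_info(name): a dict with "intrinsics" (3x3 intrinsics, pixels), "dist" ([k1, k2, p1, p2, k3] as OpenCV has them; the pictures are not rectified), "T" (4x4, takes a point from camera to world coordinates); the wrist camera has in their place "tool_from_camera" (4x4, takes a point from camera to tool coordinates, whose origin is the TCP and whose axes are the tool frame's). Camera axes: x right, y up, looking along -z (the intrinsics and any distortion apply to the point x, -y, -z); pixel columns grow to the right and rows downward; lengths in m; the calibration is good to about 2 mm. A picture is of the moment at which its call begins: read the wrist's pose just before it. camera_info takes no time and is no camera call.
A pose or a line that the arm cannot do raises MotionError and nothing moves.
- job_done(): hands the job in, once; it reports no verdict.
Readings, each from a call of its own:
- get_time(): time.
- get_joint_pos(): joint angles.
- get_qvel(): joint speeds.
- get_effort(): joint torques, N m.
- get_tcp_pos(): TCP position.
- get_ee_rot(): TCP orientation.
- get_ft_force(): force on the tool from outside, world axes, zero at the start.
- get_ft_torque(): the same for the moment, N m.
- get_grip_width(): opening from 0.0 (shut) to 1.0 (fully open).
Only numpy, scipy, OpenCV 4.12 (cv2) and the standard library are available. Lean on these libraries where they do the work, as an engineer would, in place of code of your own. Each camera call takes 0.05 s, during which the arm holds its last target.

## Task

Set out the leaf-staining place around the reddish wooden board, left, right and behind being as seen from the robot: put the Petri dish with the leaf in the middle of the board, and stand the amber dropper bottle on the bench straight behind it, leaving a gap of about 3 cm to the board's back edge. In one line with it along the back edge, again with gaps of about 3 cm, stand the clear dropper bottle on its left and the small beaker on its right, so that water, stain and rinse stand in the order they are used, and cover the small beaker with the watch glass. Tip nothing over, and leave the stoppered bottle, the large beaker and the hand lens where they are.

Things in the scene. Friction and masses are not known exactly. Their poses are not given: they have to be found in the camera images.
- board: Reddish-brown wooden dissecting board, fixed to the bench; 150 mm deep (its x), 210 mm wide (its y), 15 mm thick. Origin at the centre of its underside, on the bench. Its x axis points away from the robot to its back edge (75 mm from the origin), its y axis to its left edge; it may lie turned up to about 17 degrees, and 'behind', 'left' and 'along the back edge' follow the board.
- dish_center (a point): Open glass Petri dish, flat and round with an upright wall, 55 mm in diameter and 15 mm high, with a piece of green leaf in it (the leaf is fixed in the dish). Point: its centre, 7.5 mm above its underside. z is up. Grip it across the outside of its wall.
- stain_center (a point): The larger dropper bottle: amber-brown glass with a paper band, a black collar and a red rubber bulb on top. Round body 40 mm in diameter, straight up to 58 mm; 92 mm high over all (collar 25 mm and bulb 16 mm in diameter). Point: on its axis, half-way up, 46 mm above its underside: the body can be gripped here. z is up.
- water_center (a point): The smaller dropper bottle: clear pale glass with a paper band, a black collar and a red rubber bulb on top. Round body 32 mm in diameter, straight up to 46 mm; 80 mm high over all (collar 25 mm and bulb 16 mm in diameter). Point: on its axis, half-way up, 40 mm above its underside: the body can be gripped here. z is up.
- beaker_center (a point): Small empty glass beaker, straight round wall, 42 mm outside diameter, 2 mm wall, 60 mm high, open at the top. Point: on its axis, half-way up, 30 mm above its underside. z is up. Grip it across the outside.
- watchglass_center (a point): Watch glass: a shallow empty saucer of clear glass, 60 mm in diameter and 12 mm high, with a flat foot 26 mm across. The underside slopes up from the foot to the upright rim, which lies 8 to 12 mm above the bench: grip it across this rim, with the fingertips close to the bench. On the small beaker the foot sinks about 2 mm into the mouth and the rim overhangs by 9 mm all round. Point: its centre, 6 mm above its foot. z is up.
- reagent: Bystander, loose: large amber bottle with a ground-glass stopper and no rubber bulb, 58 mm in diameter, 126 mm high, standing among the things to be moved. Origin at the centre of its underside.
- bigbeaker: Bystander, loose: large glass beaker, 70 mm in diameter, 95 mm high, at the back of the bench. Origin at the centre of its underside.
- magnifier: Bystander, loose: yellow-rimmed hand lens lying flat at the back of the bench, 72 mm across, 12 mm high, with a handle pointing away from the lens towards its -x, 158 mm long in all. Origin under the centre of the lens.
Mind the look-alikes: they are no part of the job. Leave any red or turquoise look-alike of the part that bears watchglass_center alone.

How it is judged:
At the end, for the whole second after the job is handed in: Along the board: dish on it, within 15 mm of its middle; dropper bottles and beaker upright, centres 125 +-15 mm behind its middle; amber within 15 mm of straight behind, clear one left, beaker right, gaps to amber 15-45 mm; watch glass on beaker, within 10 mm and 11 deg; released, at rest (x of dish_center in the frame of board between -0.015 and 0.015 m and y of dish_center in the frame of board between -0.015 and 0.015 m and z of dish_center in the frame of board between 0.0195 and 0.0255 m and x of stain_center in the frame of board between 0.11 and 0.14 m and y of stain_center in the frame of board between -0.015 and 0.015 m and height (world z) of stain_center between 0.042 and 0.05 m and x of water_center in the frame of board between 0.11 and 0.14 m and y of water_center in the frame of board above 0.03 m and horizontal distance between water_center and stain_center between 0.051 and 0.081 m and height (world z) of water_center between 0.036 and 0.044 m and x of beaker_center in the frame of board between 0.11 and 0.14 m and y of beaker_center in the frame of board below -0.03 m and horizontal distance between beaker_center and stain_center between 0.056 and 0.086 m and height (world z) of beaker_center between 0.026 and 0.034 m and horizontal distance between watchglass_center and beaker_center below 0.01 m and height (world z) of watchglass_center between 0.0588 and 0.0688 m and angle between each of stain_center, water_center, beaker_center, dish_center's own z axis and vertical below 0.1 rad and angle between watchglass_center's own z axis and vertical below 0.2 rad and linear speed of each of stain, water, beaker, dish, watchglass below 0.01 m/s); the robot touches nothing.
It fails at once if the stoppered bottle was moved by more than 20 mm (distance of reagent from where it was at the start of the episode above 0.02 m).
It fails at once if the large beaker was moved by more than 20 mm (distance of bigbeaker from where it was at the start of the episode above 0.02 m).
It fails at once if the hand lens was moved by more than 20 mm (distance of magnifier from where it was at the start of the episode above 0.02 m).
It fails at once if one of the things to be laid out was tipped over (angle between any of stain_center, water_center, beaker_center, dish_center, watchglass_center's own z axis and vertical above 0.7 rad).
It also fails if it takes over 128 s, if anything falls off the work surface, if the arm or the gripper's body presses on something with over 40 N, if the wrist force passes 120 N, or if a joint passes its speed limit or range.

## Working session

There is one attempt and no reset: what is moved stays moved. The work goes in short steps, each a Python script; the robot and the scene stay as the last script left them, time stands still between calls to the robot, and variables do not carry over. Pictures are saved under pics/ and viewed, and the job is handed in when it is done.

```bash
ls; mkdir -p pics; python3 - <<'E'
from station import *
import cv2
for n in ["scene","top","wrist"]:
    cv2.imwrite(f"pics/{n}0.png",cv2.cvtColor(read_camera(n),cv2.COLOR_RGB2BGR))
    print(n,camera_info(n))
print(get_time(),get_tcp_pos(),get_ee_rot())
E
```

```text
pics
scene {'intrinsics': array([[509.39536429,   0.        , 314.96026426],
       [  0.        , 509.39536429, 199.50446344],
       [  0.        ,   0.        ,   1.        ]]), 'dist': array([0.02203495, 0.        , 0.        , 0.        , 0.        ]), 'T': array([[-0.84803148, -0.42723939,  0.31354284,  0.95141263],
       [ 0.52960987, -0.66218   ,  0.53012361,  0.6672268 ],
       [-0.01886789,  0.61561689,  0.78781968,  0.99686178],
       [ 0.        ,  0.        ,  0.        ,  1.        ]])}
top {'intrinsics': array([[447.93575244,   0.        , 321.66170659],
       [  0.        , 447.93575244, 200.7089975 ],
       [  0.        ,   0.        ,   1.        ]]), 'dist': array([-0.04554356,  0.        ,  0.        ,  0.        ,  0.        ]), 'T': array([[ 0.0456432 ,  0.9776266 , -0.20533612,  0.31422237],
       [-0.99894512,  0.04570407, -0.00444895,  0.03488022],
       [ 0.00503529,  0.20532258,  0.9786814 ,  1.31804787],
       [ 0.        ,  0.        ,  0.        ,  1.        ]])}
wrist {'intrinsics': array([[276.81709338,   0.        , 320.30900701],
       [  0.        , 276.81709338, 200.03194833],
       [  0.        ,   0.        ,   1.        ]]), 'dist': array([-0.04807945,  0.        ,  0.        ,  0.        ,  0.        ]), 'tool_from_camera': array([[ 9.99999381e-01, -1.06570203e-03, -3.19653760e-04,
         1.17575945e-03],
       [-1.11259419e-03, -9.56331669e-01, -2.92281545e-01,
        -8.04936610e-02],
       [ 5.79002333e-06,  2.92281720e-01, -9.56332263e-01,
        -1.62138736e-01],
       [ 0.00000000e+00,  0.00000000e+00,  0.00000000e+00,
         1.00000000e+00]])}
0.15 [ 0.15805774 -0.60424029  0.22208892] [-3.70475608e-04  7.91523877e-01 -6.11137963e-01 -4.52956539e-04]
```

View pics/top0.png

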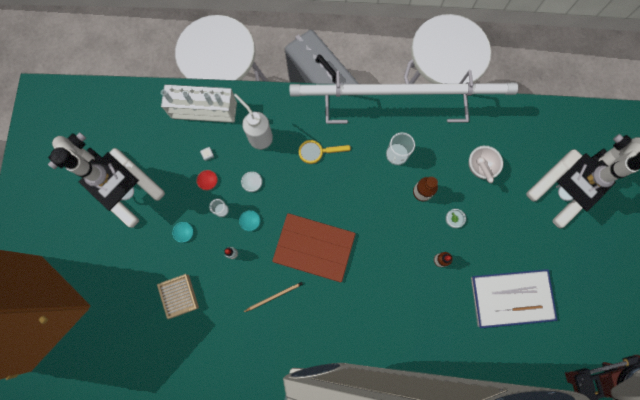

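View pics/scene0.png

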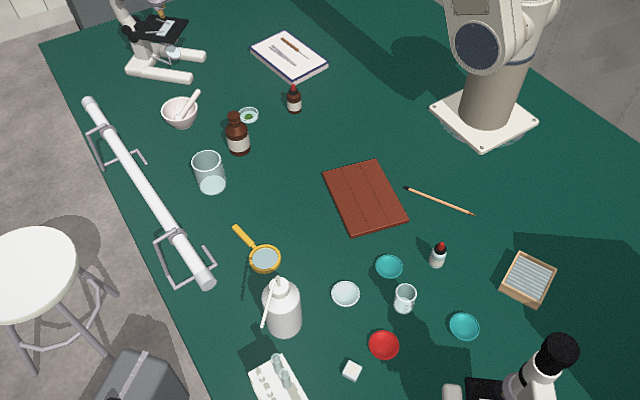

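The top view shows the board at (315,247), clear watch glass (252,182), small beaker (219,207) and water bottle (231,253). The stain bottle is at (444,260), the dish at (456,218) and the stoppered bottle at (426,188). The red and turquoise saucers are look-alikes.

```bash
cat > h.py <<'E'
import numpy as np, cv2
from station import *
def cam(name):
    return camera_info(name)
def ray(name,uv,T=None):
    c=camera_info(name)
    if T is None: T=c["T"]
    p=cv2.undistortPoints(np.array([[uv]],float),c["intrinsics"],c["dist"])[0,0]
    d=T[:3,:3]@np.array([p[0],-p[1],-1.]); return T[:3,3],d/np.linalg.norm(d)
def onz(name,uv,z,T=None):
    o,d=ray(name,uv,T); return o+d*(z-o[2])/d[2]
def proj(name,P,T=None):
    c=camera_info(name)
    if T is None: T=c["T"]
    p=T[:3,:3].T@(np.asarray(P,float)-T[:3,3]); q=np.array([p[0],-p[1],-p[2]])
    return cv2.projectPoints(q[None],np.zeros(3),np.zeros(3),c["intrinsics"],c["dist"])[0][0,0]
def crop(name,img,u0,v0,u1,v1,s,out):
    a=cv2.resize(cv2.cvtColor(img,cv2.COLOR_RGB2BGR)[v0:v1,u0:u1],None,fx=s,fy=s,interpolation=cv2.INTER_CUBIC)
    cv2.imwrite(out,a)
E
python3 - <<'E'
from h import *
t=cv2.cvtColor(cv2.imread("pics/top0.png"),cv2.COLOR_BGR2RGB)
s=cv2.cvtColor(cv2.imread("pics/scene0.png"),cv2.COLOR_BGR2RGB)
crop("t",t,170,140,370,290,4,"pics/t_l.png")
crop("t",t,370,120,500,280,3,"pics/t_r.png")
# board
for n,im in(("top",t),("scene",s)):
    hsv=cv2.cvtColor(im,cv2.COLOR_RGB2HSV)
    m=((hsv[...,0]<12)|(hsv[...,0]>170))&(hsv[...,1]>100)&(hsv[...,2]>60)
    k,l,st,ce=cv2.connectedComponentsWithStats(m.astype(np.uint8))
    for i in range(1,k):
        if st[i,4]>8: print(n,st[i],ce[i])
    for i in range(1,k):
        if 2500<st[i,4]<8000:
            cn=cv2.findContours((l==i).astype(np.uint8),cv2.RETR_EXTERNAL,cv2.CHAIN_APPROX_NONE)[0][0][:,0]
            P=np.array([onz(n,p.astype(float),0.015)[:2] for p in cn],np.float32)
            print(n,cv2.minAreaRect(P), st[i])
E
```

```text
top [197 170  21  20 323] [206.66563467 179.7120743 ]
top [417 178  20  19 287] [427.14634146 186.29616725]
top [ 273  214   82   68 3642] [313.77539813 247.29489292]
top [225 249   6   5  25] [227.4  251.04]
top [438 252  12  14  62] [441.72580645 258.90322581]
top [444 255   8   6  33] [447.39393939 257.63636364]
top [612 372   8  14  58] [614.79310345 377.15517241]
top ((0.4493248760700226, 0.05773366242647171), (0.20836257934570312, 0.14817024767398834), 76.14643859863281) [ 273  214   82   68 3642]
scene [290  84   6   7  32] [292.8125  87.375 ]
scene [287  92  13  11  78] [293.71794872  97.20512821]
scene [226 111  21  30 398] [235.29899497 126.66582915]
scene [291 111   8   3  10] [294.7 112.5]
scene [233 151  15   5  40] [239.9   153.475]
scene [ 322  158   87   81 4213] [364.43223356 197.83527178]
scene [437 242   8   9  57] [440.73684211 246.10526316]
scene [368 330  32  30 732] [383.49180328 344.53961749]
scene ((0.4537474513053894, 0.06077464297413826), (0.2150440812110901, 0.15047547221183777), 76.05896759033203) [ 322  158   87   81 4213]
```

View pics/t_l.png

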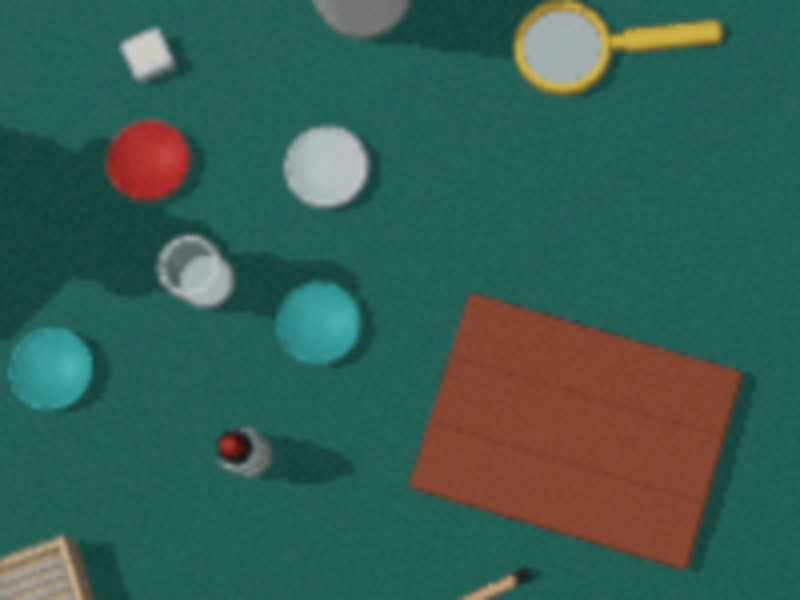

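View pics/t_r.png

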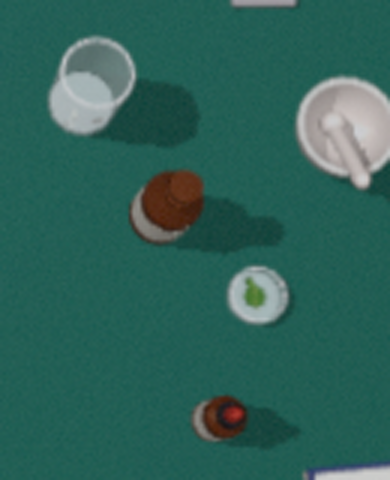

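```bash
python3 - <<'E'
from h import *
t=cv2.cvtColor(cv2.imread("pics/top0.png"),cv2.COLOR_BGR2RGB)
s=cv2.cvtColor(cv2.imread("pics/scene0.png"),cv2.COLOR_BGR2RGB)
crop("s",s,320,220,480,340,5,"pics/s_l.png")
crop("s",s,180,70,320,210,4,"pics/s_r.png")
for n,im in(("top",t),("scene",s)):
    hsv=cv2.cvtColor(im,cv2.COLOR_RGB2HSV)
    m=(hsv[...,1]<105)&(hsv[...,2]>70)
    k,l,st,ce=cv2.connectedComponentsWithStats(m.astype(np.uint8))
    for i in range(1,k):
        if 40<st[i,4]<1500:
            print(n,st[i],ce[i].round(1),"box c",(st[i,:2]+(st[i,2:4]-1)/2), onz(n,ce[i],0.012).round(3)[:2])
a=((255*(m))).astype(np.uint8)
E
```

```text
top [ 76 132  10   9  56] [ 80.4 136.2] box c [ 80.5 136. ] [0.758 0.8  ]
top [386 132  30  34 738] [400.  147.9] box c [400.5 148.5] [ 0.765 -0.191]
top [ 52 135  42  41 665] [ 73.7 154.5] box c [ 72.5 155. ] [0.698 0.811]
top [613 134  10   9  61] [617.7 137.9] box c [617.5 138. ] [ 0.834 -0.882]
top [301 142  20  19 292] [310.  151.2] box c [310.5 151. ] [0.741 0.083]
top [ 468  145   36   39 1008] [485.5 162.5] box c [485.5 164. ] [ 0.731 -0.455]
top [200 147  14  14 143] [206.6 153.4] box c [206.5 153.5] [0.719 0.398]
top [109 148  56  53 794] [138.6 175.2] box c [136.5 174. ] [0.641 0.599]
top [526 149  57  53 938] [553.3 175. ] box c [554. 175.] [ 0.702 -0.664]
top [ 47 160  10   9  47] [ 51.6 164.7] box c [ 51.5 164. ] [0.662 0.875]
top [ 84 163  41  35 716] [103.5 179.3] box c [104. 180.] [0.624 0.705]
top [240 171  23  21 374] [251.3 181.1] box c [251. 181.] [0.638 0.255]
top [413 181  20  20 128] [419.6 193.7] box c [422.5 190.5] [ 0.623 -0.252]
top [552 185  31  44 616] [566.  209.1] box c [567.  206.5] [ 0.597 -0.697]
top [121 187  13  14  94] [128.2 194.5] box c [127.  
[... 1073 characters left out ...]
[ 0.631 -0.267]
scene [ 191  149   36   47 1261] [208.9 171.8] box c [208.5 172. ] [ 0.741 -0.22 ]
scene [431 196  29  13  57] [445.  202.3] box c [445. 202.] [0.299 0.183]
scene [428 247  19  22 243] [436.2 259.2] box c [437.  257.5] [0.421 0.295]
scene [252 248  26  21 446] [264.5 258. ] box c [264.5 258. ] [0.744 0.085]
scene [250 272  10  19  42] [255.2 282. ] box c [254.5 281. ] [0.79  0.128]
scene [331 281  29  27 624] [345.1 293.5] box c [345. 294.] [0.641 0.256]
scene [393 283  24  32 598] [404.3 298.1] box c [404.5 298.5] [0.541 0.332]
scene [342 360  21  23 313] [351.7 370.7] box c [352. 371.] [0.723 0.4  ]
scene [441 383  22  17 326] [451.5 391.6] box c [451.5 391. ] [0.586 0.532]
```

View pics/s_l.png

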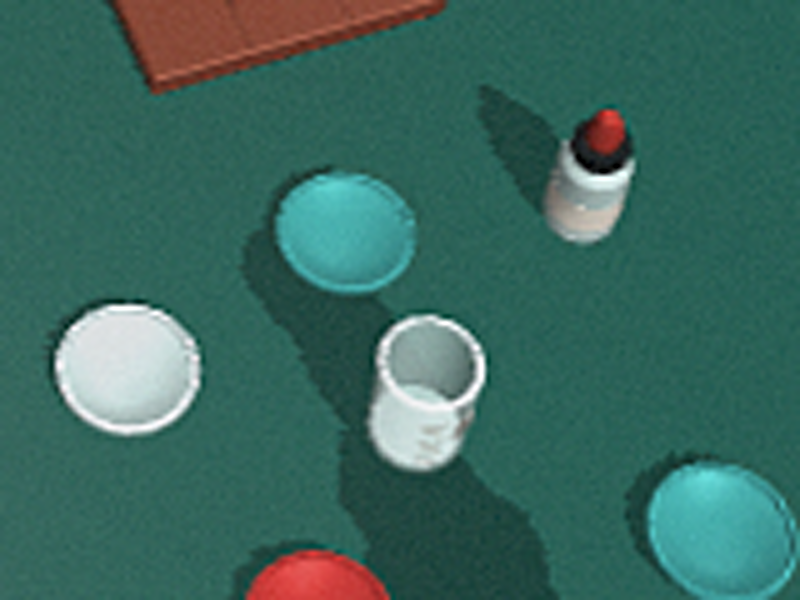

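View pics/s_r.png

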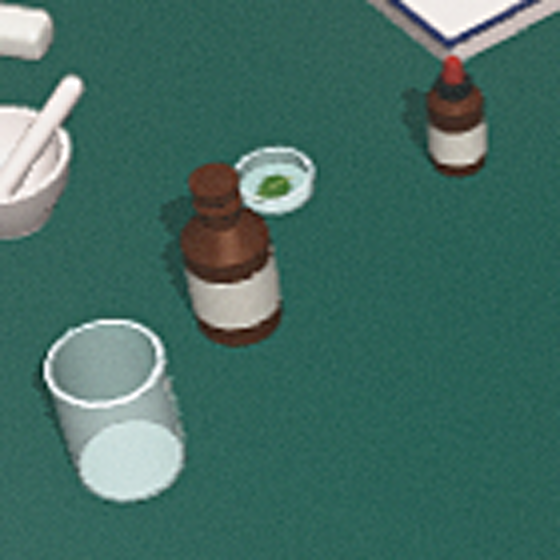

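```bash
python3 - <<'E'
from h import *
def tri(a,b):
    o1,d1=ray("top",a);o2,d2=ray("scene",b)
    A=np.array([d1,-d2]).T; x=np.linalg.lstsq(A,o2-o1,rcond=None)[0]
    p,q=o1+d1*x[0],o2+d2*x[1]; return ((p+q)/2).round(4),np.linalg.norm(p-q).round(4)
print("water",tri((227.7,250.9),(440.7,246.1)),onz("top",(227.7,250.9),.072))
print("stain",tri((447.2,257.7),(292.8,87.4)),onz("top",(447.2,257.7),.084))
print("beaker",tri((217.6,206.7),(406.4,292.2)),onz("top",(217.6,206.7),.06),onz("scene",(406.4,292.2),.06))
print("reag",tri((431.5,182.3),(233.5,114)))
b=np.array([.4510,.0593]);a=np.deg2rad(-13.9);R=np.array([[np.cos(a),-np.sin(a)],[np.sin(a),np.cos(a)]])
for k,v in dict(dish=(0,0),stain=(.125,0),water=(.125,.066),beaker=(.125,-.071)).items(): 
    w=b+R@v; print(k,w.round(4),proj("top",[*w,0]).round(0))
print("mag tip",onz("top",(348.5,149),.006), onz("top",(310.5,151.5),.01), "wash",onz("top",(257,125),.1),"bigb",onz("top",(402,145),.095))
E
```

```text
water (array([0.4215, 0.2959, 0.0672]), np.float64(0.0005)) [0.42097062 0.29507648 0.072     ]
stain (array([ 0.4299, -0.3141,  0.0808]), np.float64(0.0018)) [ 0.42890384 -0.31261924  0.084     ]
beaker (array([0.5473, 0.3389, 0.0557]), np.float64(0.0006)) [0.54672563 0.33765147 0.06      ] [0.54897775 0.3405772  0.06      ]
reag (array([ 0.6313, -0.2605,  0.1248]), np.float64(0.0019))
dish [0.451  0.0593] [313. 247.]
stain [0.5723 0.0293] [325. 207.]
water [0.5882 0.0933] [304. 201.]
beaker [ 0.5553 -0.0396] [348. 214.]
mag tip [ 0.75541452 -0.03407085  0.006     ] [0.74054502 0.08190763 0.01      ] wash [0.78402299 0.23696299 0.1       ] bigb [ 0.74502082 -0.1827194   0.095     ]
```

```bash
cat >> h.py <<'E'
from scipy.spatial.transform import Rotation
BC=np.array([.4510,.0593]);BA=np.deg2rad(-13.9)
def b2w(v,BC=BC,BA=BA):
    return BC+np.array([[np.cos(BA),-np.sin(BA)],[np.sin(BA),np.cos(BA)]])@np.array(v)
def Q(th):
    c,s=np.cos(th),np.sin(th)
    q=Rotation.from_matrix(np.array([[c,s,0],[s,-c,0],[0,0,-1.]])).as_quat()
    return [q[3],q[0],q[1],q[2]]
def wristT():
    p=np.array(get_tcp_pos());q=np.array(get_ee_rot())
    T=np.eye(4);T[:3,:3]=Rotation.from_quat([q[1],q[2],q[3],q[0]]).as_matrix();T[:3,3]=p
    return T@camera_info("wrist")["tool_from_camera"]
def snap(name,out):
    T=wristT() if name=="wrist" else camera_info(name)["T"]
    im=read_camera(name); cv2.imwrite(out,cv2.cvtColor(im,cv2.COLOR_RGB2BGR)); return im,T
E
python3 - <<'E'
from h import *
d=np.deg2rad
for n,p,th in [("stain",(.4295,-.3133),-40),("dish",(.555,-.3585),-37.8),("water",(.4213,.2955),20),("beak",(.5477,.3388),20),("wg",(.639,.2555),83),("pd",(.451,.0593),-13.9),("ps",b2w((.125,0)),-13.9),("pb",b2w((.125,-.071)),-13.9),("pw",b2w((.125,.066)),-13.9)]:
  for off in (0,180):
    for z in (.2,.004): 
        q=inverse_kinematics([*p,z],Q(d(th+off))); print(n,off,z,None if q is None else np.round(q,2))
t=get_time(); move_pose([.4295,-.3133-.0,.2],Q(d(-40))); print(get_time()-t)
im,T=snap("wrist","pics/w1.png")
print(proj("wrist",[.4295,-.3133,.09],T),proj("wrist",[.4295,-.3133,.0],T))
E
```

```text
stain 0 0.2 [-0.65  0.32  1.85 -0.    0.97  0.05]
stain 0 0.004 [-0.65  0.64  1.93 -0.    0.57  0.05]
stain 180 0.2 None
stain 180 0.004 None
dish 0 0.2 [-0.59  0.5   1.56 -0.    1.08  0.07]
dish 0 0.004 [-0.59  0.76  1.63 -0.    0.75  0.07]
dish 180 0.2 None
dish 180 0.004 None
water 0 0.2 [ 0.59  0.29  1.89 -0.    0.96  0.24]
water 0 0.004 [ 0.59  0.63  1.97 -0.    0.54  0.24]
water 180 0.2 None
water 180 0.004 None
beak 0 0.2 [ 0.54  0.48  1.6  -0.    1.06  0.19]
beak 0 0.004 [ 0.54  0.74  1.67 -0.    0.73  0.19]
beak 180 0.2 None
beak 180 0.004 None
wg 0 0.2 [ 0.36  0.54  1.5  -0.    1.11 -1.09]
wg 0 0.004 [ 0.36  0.79  1.57 -0.    0.79 -1.09]
wg 180 0.2 [ 0.36  0.54  1.5  -0.    1.11  2.06]
wg 180 0.004 [ 0.36  0.79  1.57 -0.    0.79  2.06]
pd 0 0.2 [ 0.1   0.2   2.01 -0.    0.92  0.35]
pd 0 0.004 [ 0.1   0.58  2.1  -0.    0.46  0.35]
pd 180 0.2 None
pd 180 0.004 None
ps 0 0.2 [ 0.03  0.38  1.76 -0.    1.    0.27]
ps 0 0.004 [ 0.03  0.67  1.84 -0.    0.63  0.27]
ps 180 0.2 None
ps 180 0.004 None
pb 0 0.2 [-0.09  0.35  1.8  -0.    0.99  0.15]
pb 0 0.004 [-0.09  0.66  1.88 -0.    0.6   0.15]
pb 180 0.2 None
pb 180 0.004 None
pw 0 0.2 [ 0.14  0.41  1.71 -0.    1.02  0.38]
pw 0 0.004 [ 0.14  0.69  1.79 -0.    0.66  0.38]
pw 180 0.2 None
pw 180 0.004 None
1.4833
[318.83775877 196.14190869] [319.15285755 177.33760023]
```

View pics/w1.png

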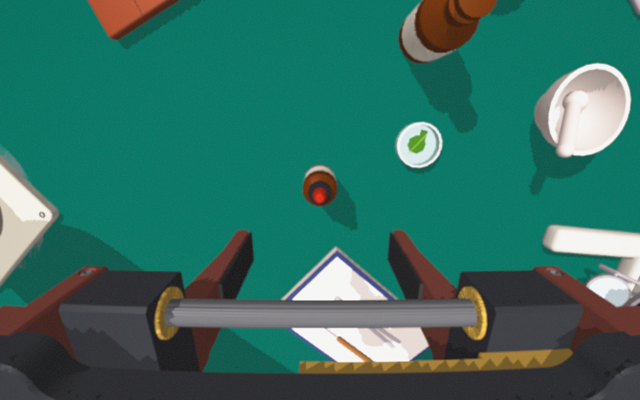

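The wrist view shows the stain bulb at (319,195), against a predicted (318.8,196), so the estimate holds. I'll move the stain bottle and then the dish.

```bash
cat >> h.py <<'E'
D=np.deg2rad
def pick(p,th,z,D_mm,zup=.2,hov=.11):
    command_gripper(1.0)
    move_pose([*p,max(zup,hov)],Q(th)); movel([*p,z],v=.2)
    command_gripper(0.0); w=get_grip_width()*88
    print("grip mm",round(w,1),"want",D_mm,"t",get_time())
    movel([*p,zup],v=.2); return w
def place(p,th,z,D_mm,zup=.2):
    move_pose([*p,zup],Q(th)); print("held",round(get_grip_width()*88,1))
    movel([*p,z+.03],v=.2); r=movel([*p,z],v=.05,until_force=6); print("contact",r,np.round(get_tcp_pos(),4))
    command_gripper(min(1,(D_mm+24)/88)); movel([*p,zup],v=.2); print("t",get_time())
E
python3 - <<'E'
from h import *
pick((.4295,-.3133),D(-40),.023,40)
place(b2w((.125,0)),BA,.023,40)
snap("wrist","pics/w2.png")
E
```

```text
grip mm 39.4 want 40 t 3.9917
held 39.2
contact True [0.5717 0.0293 0.0229]
t 9.5083
```

View pics/w2.png

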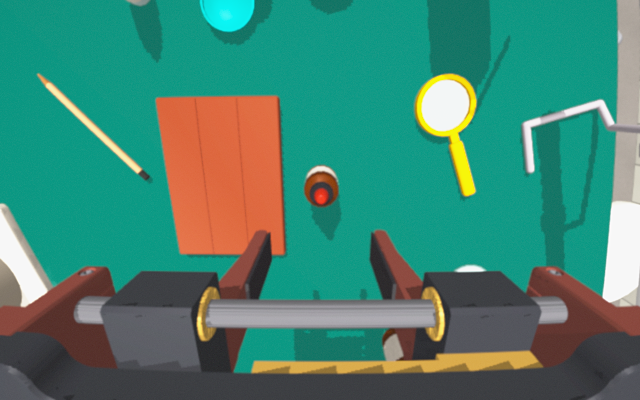

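The stain bottle is standing behind the board with its bulb at (321,196). The board fills (157..285, 97..255), so I'll re-measure it from this view before going on.

```bash
python3 - <<'E'
from h import *
im=cv2.cvtColor(cv2.imread("pics/w2.png"),cv2.COLOR_BGR2HSV); T=wristT()
m=((im[...,0]<14)&(im[...,1]>120)&(im[...,2]>90)); m[256:]=0; m[:,:120]=0; m[:,292:]=0
k,l,st,ce=cv2.connectedComponentsWithStats(m.astype(np.uint8)); i=1+st[1:,4].argmax(); print(st[i])
cn=cv2.findContours((l==i).astype(np.uint8),0,cv2.CHAIN_APPROX_NONE)[0][0][:,0]
P=np.array([onz("wrist",p.astype(float),.015,T)[:2] for p in cn],np.float32); print(cv2.minAreaRect(P))
c,s=np.cos(BA),np.sin(BA);L=(P-BC)@np.array([[c,-s],[s,c]]);print(L.min(0),L.max(0))
print(onz("wrist",(321,196),.086,T), b2w((.125,0)))
E
```

```text
[  156    96   129   160 17850]
((0.4502730071544647, 0.056526169180870056), (0.20949646830558777, 0.14922389388084412), 76.11416625976562)
[-0.07466976 -0.10761195] [0.07457626 0.10188896]
[0.57214001 0.02874095 0.086     ] [0.57233956 0.02927149]
```

```bash
sed -i 's/BC=np.array(\[.4510,.0593\])/BC=np.array([.4506,.0574])/' h.py; python3 - <<'E'
from h import *
pick((.555,-.3585),D(-15),.004,55)
place(b2w((0,0)),BA,.0195,55)
pick((.4213,.2955),D(20),.017,32)
place(b2w((.125,.068)),BA,.017,32)
snap("wrist","pics/w3.png");snap("top","pics/top3.png")
E
```

```text
grip mm 54.4 want 55 t 13.3333
held 54.0
contact True [0.4497 0.0573 0.0187]
t 19.2083
grip mm 31.0 want 32 t 22.5167
held 31.6
contact True [0.5876 0.0933 0.0168]
t 27.7667
```

View pics/w3.png

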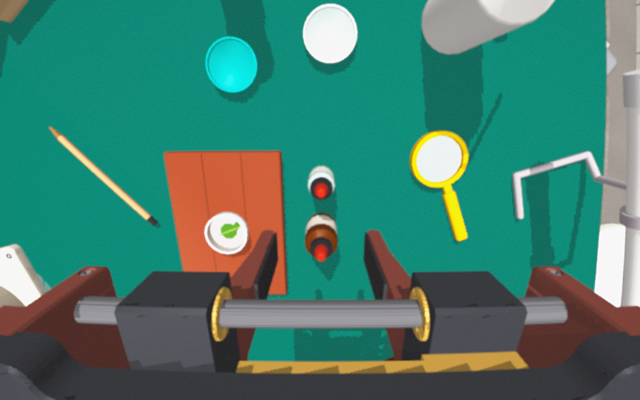

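View pics/top3.png

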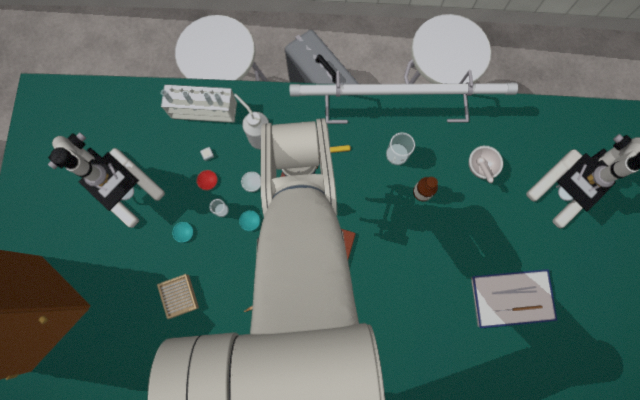

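The wrist view shows the dish on the board at (228,232) and the water bottle standing at (321,185), to the left of the stain bottle. Next is the beaker, with a wrist check of the rim first.

```bash
python3 - <<'E'
from h import *
p=(.5477,.3388)
command_gripper(1.0); move_pose([*p,.2],Q(D(20)))
im,T=snap("wrist","pics/w4.png")
print(proj("wrist",[*p,.06],T),proj("wrist",[.639,.2555,.012],T))
E
```

```text
[320.4604652  188.08581077] [361.04770744 254.7092809 ]
```

View pics/w4.png

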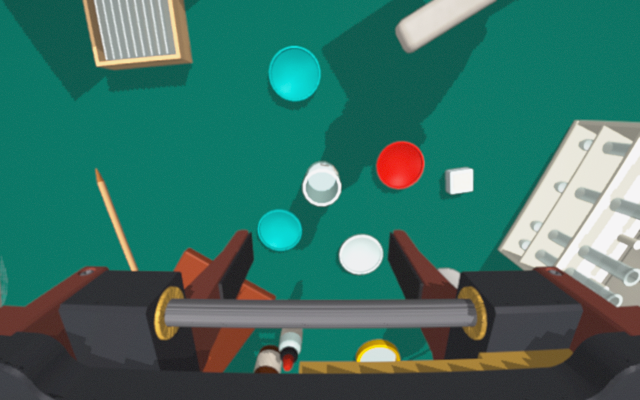

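Beaker rim (322,187) and watch glass (361,254) both agree with the predictions within about 1 px.

```bash
python3 - <<'E'
from h import *
pick((.5485,.3391),D(20),.019,42)
pb=b2w((.125,-.070)); place(pb,BA,.019,42)
im,T=snap("wrist","pics/w5.png"); print(pb,proj("wrist",[*pb,.06],T))
command_gripper(1.0); move_pose([.639,.2555,.15],Q(D(83)))
im,T=snap("wrist","pics/w6.png"); print(proj("wrist",[.639,.2555,.012],T))
E
```

```text
grip mm 42.1 want 42 t 31.875
held 42.4
contact True [ 0.5545 -0.0405  0.0188]
t 37.4917
[ 0.5551236  -0.04057866] [320.86731028 189.18317209]
[321.8590386  190.00002918]
```

View pics/w5.png

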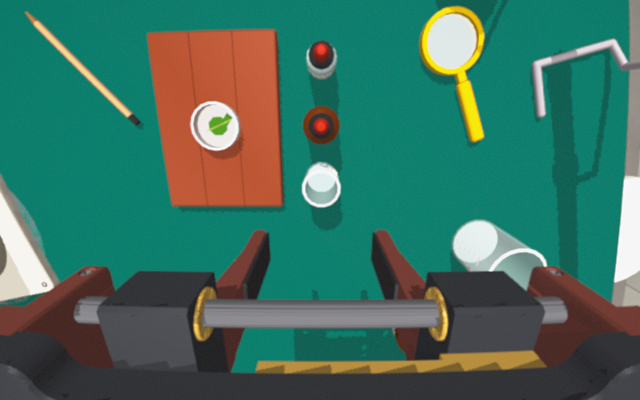

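View pics/w6.png

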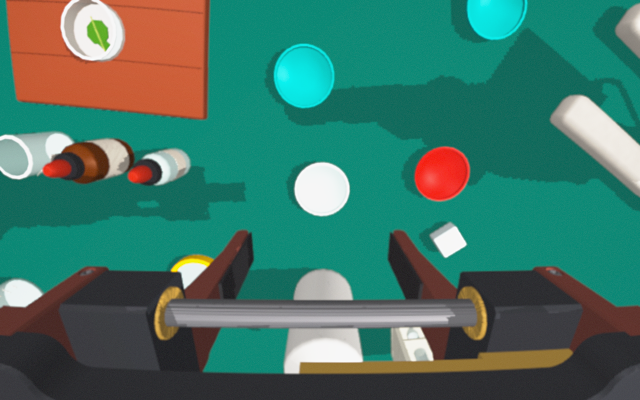

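Everything stands. The beaker rim is at (321.5,187.5), as predicted, and the watch glass is centred at (322,189). Next I'll pick it up and cover the beaker.

```bash
python3 - <<'E'
from h import *
pick((.639,.2555),D(83),.004,60)
im,T=snap("wrist","pics/w7.png")
pb=b2w((.125,-.070))
move_pose([*pb,.2],Q(BA)); print(get_grip_width()*88)
movel([*pb,.085],v=.2)
r=movel([*pb,.060],v=.03,until_force=4); print(r,get_tcp_pos())
snap("wrist","pics/w8.png")
E
```

```text
grip mm 58.5 want 60 t 41.5833
58.74763191928426
True [ 0.55511907 -0.04060652  0.06225266]
```

View pics/w8.png

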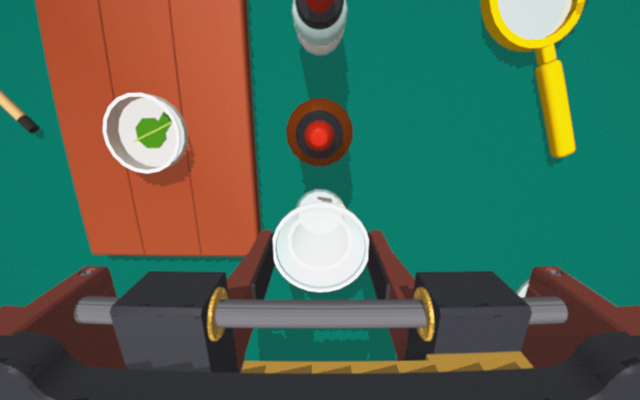

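Contact came at z 0.0623, where 0.062 was expected, and the watch glass sits centred over the beaker at (321,247). I'll release it and check.

```bash
python3 - <<'E'
from h import *
pb=b2w((.125,-.070))
command_gripper(.92); movel([*pb,.25],v=.15)
im,T=snap("wrist","pics/w9.png"); print("wg rim pred",proj("wrist",[*pb,.07],T),"beaker base",proj("wrist",[*pb,0],T))
move_pose([.45,-.35,.25],Q(D(-40)))
snap("top","pics/top9.png"); im,_=snap("scene","pics/scene9.png")
crop("s",im,200,90,420,250,3,"pics/s9.png")
t=cv2.cvtColor(cv2.imread("pics/top9.png"),cv2.COLOR_BGR2RGB);crop("t",t,260,130,440,265,4,"pics/t9.png")
print(get_time())
for n,v,z in [("dish",(0,0),.03),("stain",(.125,.002),.086),("water",(.125,.068),.074),("wg",(.125,-.07),.07)]:
    w=[*b2w(v),z]; print(n,proj("top",w).round(1),proj("scene",w).round(1))
E
```

```text
wg rim pred [320.67658784 181.0937091 ] beaker base [320.75862648 170.52862498]
48.7833
dish [313.8 245.9] [364.2 190.2]
stain [325.6 201. ] [315.3 189.3]
water [303.3 195.4] [324.5 214.2]
wg [349.9 209.2] [306.1 171.6]
```

View pics/w9.png

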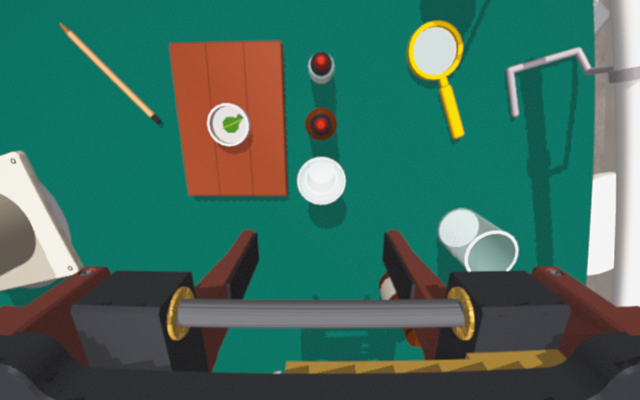

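View pics/s9.png

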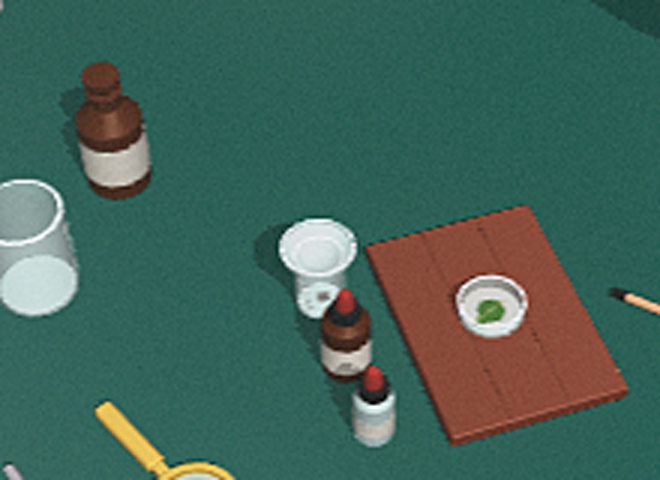

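View pics/t9.png

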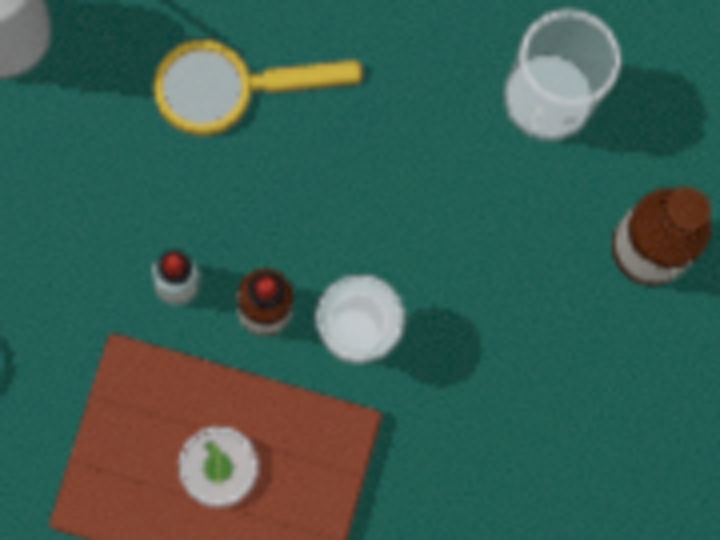

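All views agree: the watch glass is level and centred on the beaker at (321,181) in the wrist view, the row is straight behind the board, and the bystanders haven't moved. I'm handing the job in.

```bash
python3 - <<'E'
from h import *
wait(.3); job_done(); print(get_time())
E
```

```text
the job is handed in; nothing more can be done
the job is handed in; nothing more can be done
```

The leaf-staining place is set out and handed in after about 49 s of robot time, with nothing tipped over.

- **Layout:** The dish is in the middle of the board. Behind the board's back edge, the clear dropper bottle, the amber bottle and the small beaker stand in line from left to right, and the watch glass covers the beaker.
- **Last checks:** Wrist, top and scene pictures after release show everything upright. The features I compared with their predicted positions (dish, bulbs, watch glass) were within about 1–2 px. The watch glass touched down at 62.3 mm tool height, where I expected 62 mm. The gripper was well clear of everything at hand-in.
- **Bystanders:** The stoppered bottle, large beaker and hand lens look unmoved in the pictures; I did not measure their positions again.
- **One disagreement:** My two measurements of the board's centre differed by about 3 mm along its width. I used a value in between for everything after the amber bottle. That leaves the amber bottle roughly 2 mm left of straight behind, well inside the 15 mm allowed.

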